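# Stand the fallen canister up against the upstand

### The job

Right the fallen oblong canister by pushing it, lid first, against the coved metal upstand so that it climbs the metal and comes to stand, letting it down gently on its base instead of letting it drop. Then slide it, still upright, with its broad side fully home against the foot of the upstand and up against the neighbour canister, so that the two touch in one straight row. The tin dents easily: never press on it with more than about 20 N; leave the neighbour where it stands and everything else alone.

Things in the scene. Friction and masses are not known exactly. Their poses are not given: they have to be found in the camera images.
- tin: fallen canister: plain steel oblong tin, 110 mm wide (its x) by 80 mm deep (its y), 125 mm tall, 0.4 to 0.65 kg, dark seam 95 mm up below its flush, fixed lid with a 6 mm rounded rim. Origin at the centre of its base, z axis from base to lid. It starts lying flat on a broad side (origin 40 mm above the bench), lid facing the upstand, 20 to 60 mm short of its toe, within 10 degrees of square to it.
- tin_lid (a point): centre of the fallen canister's lid, 125 mm from its base. The contents have settled: its centre of mass is only about 34 mm above its base, so when it leans less than about 48 degrees from upright it drops back onto its base by itself, unless something under the base lets it down.
- twin: neighbour canister: same shape and size, but full (about 1.3 kg), standing upright, one broad side at the toe of the upstand, its far end against the rigid 60 mm tall end plate of the upstand, so it does not give way. Origin at the centre of its base, z up, x along its 110 mm width. A standing canister slides if pushed less than some 60 mm above the bench; pushed higher it may tip.
- upstand: fixed metal upstand (low wall, sloping foot), 360 mm long, 151 mm tall. Origin on the bench on its toe line, where metal meets bench; x runs along the toe, away from the robot, towards the neighbour canister (metal spans x -170 to +192 mm); y points level into the wall; z up. A standing canister pushed in y stops with its foot at the toe. Friction: metal about 0.2, bench about 0.6.
- upstand_bend (a point): on the upstand's bend, at y = 45, z = 45 mm from its origin: from the toe up to here the metal rises at 45 degrees, above at 72 degrees from level up to y = 79, z = 150 mm; flat top back to y = 108. A lying canister pushed lid first, low on its base (10 to 25 mm above the bench), climbs this at some 6 to 16 N; pushed much higher it wedges.
- spice_jar: small glass jar with a red cap, 42 mm across, 70 mm tall, standing on the bench a little way in front (to the robot's right) of the neighbour canister; bystander; origin at the centre of its underside
- oil_bottle: green glass bottle, 60 mm across, 190 mm tall, standing farther out past the spice jar; bystander; origin at the centre of its underside
- bowl: steel mixing bowl, 170 mm across, 75 mm tall, behind (left of) the upstand; bystander; origin at the centre of its underside
- jug: white open jug with a handle, 90 mm across, 120 mm tall, behind (left of) the upstand; bystander; origin at the centre of its underside
- rolling_pin: wooden rolling pin, 48 mm thick, 400 mm long, at the right side of the bench; bystander; origin at the centre of its underside

How it is judged (in metres and radians):
On the way, in this order (a step that is already met when the one before it is completed fails the run):
1. the canister is raised and leans with its lid end on the upstand (angle between tin's own z axis and vertical between 0.5 and 1.2 rad and contact force between tin and upstand above 0.3 N), for 0.1 s.
2. the canister stands on its base on the bench (angle between tin's own z axis and vertical below 0.06 rad and height (world z) of tin below 0.01 m), for 0.2 s.
At the end, for the whole second after the job is handed in: The canister stands upright (within 3.5 degrees) on the bench at rest, its side against the toe of the upstand (gap up to about 4 mm, square to it within 7 degrees), next to the neighbour (gap between the two up to about 4 mm); the neighbour stands within 8 mm of where it was (angle between each of tin, twin's own z axis and vertical below 0.06 rad and y of tin in the frame of upstand between -0.0445 and -0.032 m and angle between the x axis of tin and the x axis of upstand, either way round below 0.12 rad and height (world z) of tin below 0.004 m and horizontal distance between tin and twin below 0.114 m and linear speed of tin below 0.01 m/s and distance of twin from where it was at the start of the episode below 0.008 m); the robot touches nothing.
It fails at once if the robot presses on the canister with more than 22 N (contact force between tin and the arm above 22 N or contact force between tin and the fingers above 22 N).
It fails at once if the canister drops onto its base or falls over (turns faster than 8 rad/s, as when it drops through more than some 20 degrees) (angular speed of tin above 8 rad/s).
It fails at once if the neighbour canister is pushed more than 8 mm or tipped (distance of twin from where it was at the start of the episode above 0.008 m or angle between twin's own z axis and vertical above 0.15 rad).
It fails at once if another object on the bench is moved by more than 25 mm (distance of any of spice_jar, oil_bottle, bowl, jug, rolling_pin from where it was at the start of the episode above 0.025 m).
It also fails if it takes over 72 s, if anything falls off the work surface, if the arm or the gripper's body presses on something with over 40 N, if the wrist force passes 120 N, or if a joint passes its speed limit or range.

### The arm

A 6-joint arm with a two-finger parallel gripper is mounted at the origin on the work surface. World frame = base frame: x ahead of the robot, y to its left, z up, the work surface at z = 0. Lengths are in m, angles in degrees, forces in N, time in s.
With the tool pointing down it reaches from about 0.25 to 0.725 m from the base axis. Payload 9.7 kg.
Tool frame: the origin (TCP) lies at the very end of the fingers, on their centre line; the grasp point (between the pads) lies 19 mm behind it; y points along the fingers, x is the direction in which the jaws open and shut, and the axes are right-handed (so a half turn about y gives the same grasp; the last joint's range is limited). The gripper opens to 85 mm and grips with 20 to 120 N. Pads are 22 mm wide; open, the fingers measure 114 mm over their backs; the gripper's body (76 mm by 85 mm) begins 54 mm behind the grasp point. The pads swing forward as they close: fully open they stand 13 mm farther back than shut.
Start: joints at [-67.666, 4.979, 10.078, 95.1, 0, 90], TCP at [0.209, -0.509, 0.231] pointing down, gripper open.
Joint ranges: [-179.16, 179.16], [-48.56, 103.87], [-65.8, 70.77], [-126.05, 130.52], [-82.76, 87.17], [-180, 180]. Speed limits (degrees/s): [127.2, 127.2, 147.25, 180, 180, 180].

### API

Orientations are given as [roll, pitch, yaw] about the fixed x, y, z axes, in that order (R = Rz(yaw) Ry(pitch) Rx(roll)).
In Python, from workcell import bot gives the robot as it stands.
- The arm moves only by the shell command python3 -m jog 'ROWS' [FORCE]. ROWS is JSON, a list of rows, each a list of 7 numbers: the closure, from 0 (fully open) to 1 (shut), then the shift along the world's x, y, z in units of 25 mm (1.0 is 25 mm), then the turn, a rotation vector about the world's x, y, z in units of 5 degrees (1.0 is 5 degrees). A call has 1 to 5 rows; each row is the pose to reach, as a shift and turn from the pose commanded when the call began; what a row does not reach only later rows make up. A row lasts 1/10 s, in which the tool goes at most 50 mm and 8.59 degrees, less where a joint would pass 70% of its speed; a pose out of reach is approached as far as the arm can. A call with a gripper value outside its range is refused whole. The fingers move at their own pace and stop on an object; FORCE is the grip in N (left out, the last holds). Time passes only in rows, so rows that repeat a pose let the fingers close. It gives the time, the measured TCP pose, the force and the opening at its end, in the units of the state.
- bot.get_obs(): the state, without advancing time (a new reading comes with each control period).
- bot.camera(name): name is "side" or "top" or "wrist"; returns (picture, depth): 384x512x3 uint8, red, green, blue; 384x512 float32, m along the optical axis (not along the pixel's ray), 0 where there is no reading.
- bot.camera_model(name): a dict with "fx", "fy", "cx", "cy" (pixels), "rvec" (rotation vector, rad) and "tvec" (3), from world to camera coordinates, as OpenCV has them; the wrist camera has in their place "tool_from_camera" (4x4, takes a point from camera to tool coordinates, whose origin is the TCP and whose axes are the tool frame's). Camera axes: x right, y down, z forward; pixel columns grow to the right and rows downward; lengths in m; the calibration is good to about 2 mm. A picture is of the moment at which its call begins: read the wrist's pose just before it. camera_model takes no time and is no camera call.
- bot.job_done(): hands the job in, once; it reports no verdict.
Trained networks look in the newest picture that a camera, given by its name, has taken for a name from the list of things; names that differ only in an ending like _2 or _b are one class to them, and where a whole thing is asked for, a point or a joint stands for the part that bears it (a point fixed in the world has none). Each returns a list of dicts, best first, with "conf" (0 to 1); they miss things now and then, are a little off and sometimes report something else, mostly with a low value. They report only what shows in the picture. A call takes as long as a camera call.
- bot.regions_of(camera, label): "pixels" (384x512 bool, what is visible of it) and "point" ([row, column] in pixels, amid what is visible of it).
The state is a dict: "time": time; "q": joint angles; "qd": joint speeds; "joint_efforts": joint torques, N m; "ee_pos": TCP position; "tcp_rot": TCP orientation; "wrist_force": force on the tool from outside, world axes, zero at the start; "torque": the same for the moment, N m; "opening": finger opening in m.
Only numpy, scipy, OpenCV 4.12 (cv2) and the standard library are available. Lean on these libraries where they do the work, as an engineer would, in place of code of your own. Each camera call takes 0.05 s, during which the arm holds its last target. There are 200 camera calls.

## Working session

There is one attempt and no reset: what is moved stays moved. The work goes in short steps, Python scripts to look and compute and a shell command to move; the robot and the scene stay as the last step left them, time stands still between calls to the robot, and variables do not carry over. Pictures are saved under pics/ and viewed, about 8 in all and at most 12, crops included, and the job is handed in when it is done.

```bash
mkdir -p pics; ls
cat > h.py <<'E'
import numpy as np, cv2
from workcell import bot
from scipy.spatial.transform import Rotation as R
def snap(cam,f=None):
    o=bot.get_obs(); im,d=bot.camera(cam)
    if f: cv2.imwrite('pics/'+f,im[:,:,::-1])
    m=bot.camera_model(cam); v,u=np.mgrid[:384,:512]
    P=np.stack([(u-m['cx'])/m['fx']*d,(v-m['cy'])/m['fy']*d,d],-1)
    if cam=='wrist':
        T=np.array(m['tool_from_camera']); P=P@T[:3,:3].T+T[:3,3]
        r=o['tcp_rot']; P=P@R.from_euler('xyz',r,degrees=True).as_matrix().T+np.array(o['ee_pos'])
    else:
        Rm=cv2.Rodrigues(np.array(m['rvec'],float))[0]; P=(P-np.array(m['tvec']).ravel())@Rm
    return im,d,P
def reg(cam,l,P,d):
    r=bot.regions_of(cam,l)
    return [(x['conf'],x['point'],P[x['pixels']&(d>0)]) for x in r]
E
python3 - <<'E'
from h import *
np.set_printoptions(precision=4,suppress=True)
o=bot.get_obs(); print(o)
for c in('top','side'):
    im,d,P=snap(c,c+'0.png')
    for l in('tin','twin','upstand','spice_jar','oil_bottle','jug','bowl'):
        for cf,p,Q in reg(c,l,P,d):
            if cf>.3: print(c,l,round(cf,2),p,len(Q),np.median(Q,0),np.percentile(Q,2,0),np.percentile(Q,98,0))
E
```

```text
pics
{'time': 0.0, 'q': array([-67.6648,   5.0102,  10.0339,  95.1005,  -0.0006,  90.0019]), 'qd': array([ 0.1072, -0.0116,  0.0017,  0.0024,  0.1   , -0.0897]), 'joint_efforts': array([ -0.0004, -52.0391,  46.4804,   0.0161,   0.0001,  -0.    ]), 'ee_pos': array([ 0.2089, -0.5085,  0.2306]), 'tcp_rot': array([-90.0006,   0.0768, -67.6667]), 'wrist_force': array([ 0.4588, -1.0347, -0.7269]), 'torque': array([-0.0248,  0.0204,  0.037 ]), 'opening': 0.08548946413275138}
top tin 0.75 [232.2, 261.4] 1729 [0.4743 0.0128 0.0811] [ 0.4223 -0.0482  0.0044] [0.5325 0.0735 0.0859]
top twin 0.79 [161.2, 251.7] 1195 [0.668  0.0429 0.1258] [0.6261 0.0052 0.0229] [0.7336 0.0815 0.1311]
top upstand 0.63 [201.2, 215.4] 5277 [0.5661 0.1554 0.0867] [0.4021 0.0959 0.0022] [0.7486 0.2125 0.1554]
top spice_jar 0.63 [173.4, 287.1] 170 [ 0.6344 -0.0609  0.07  ] [ 0.622  -0.0788  0.0215] [ 0.6568 -0.0441  0.0761]
top oil_bottle 0.88 [155.0, 305.4] 545 [ 0.6846 -0.1227  0.1254] [ 0.6682 -0.1537  0.0102] [ 0.7123 -0.0988  0.1938]
top jug 0.67 [195.9, 111.3] 1247 [0.5915 0.4748 0.0628] [0.5303 0.4174 0.0021] [
[... 409 characters left out ...]
1671 0.0028] [0.7479 0.2224 0.1515]
side spice_jar 0.5 [194.8, 260.4] 271 [ 0.6299 -0.048   0.0424] [ 0.6179 -0.0729  0.0029] [ 0.6542 -0.0395  0.07  ]
side oil_bottle 0.9 [163.7, 260.5] 753 [ 0.6834 -0.1128  0.0988] [ 0.656  -0.2584 -0.002 ] [ 0.8361 -0.0771  0.1886]
side oil_bottle 0.62 [296.4, 135.4] 2658 [0.5699 0.4684 0.0775] [ 0.5194  0.4202 -0.0002] [0.6316 0.5079 0.1197]
side jug 0.79 [298.6, 134.8] 2594 [0.5676 0.4691 0.0784] [0.5194 0.4229 0.0028] [0.6306 0.5079 0.1196]
side bowl 0.94 [329.4, 212.1] 4835 [0.4167 0.3997 0.0312] [0.3222 0.3373 0.0025] [0.4746 0.4875 0.0747]
side bowl 0.32 [163.3, 259.7] 714 [ 0.6834 -0.1118  0.102 ] [ 0.6639 -0.1425  0.0072] [ 0.7133 -0.0949  0.1887]
```

View images.

Run:
```python
from h import *
np.set_printoptions(precision=4,suppress=True)
a=[]
for c in('top','side'):
    im,d,P=snap(c); a.append(im)
    for l,lo,hi in(('tin',.072,.09),('twin',.118,.135),('upstand',.145,.158),('upstand',.01,.04),('upstand',.06,.14)):
        r=reg(c,l,P,d)
        if not r: continue
        Q=r[0][2]; Q=Q[(Q[:,2]>lo)&(Q[:,2]<hi)]
        if len(Q)<20: continue
        rc=cv2.minAreaRect(Q[:,:2].astype(np.float32))
        # trimmed rect in PCA
        print(c,l,lo,len(Q),'z',np.median(Q[:,2]),'rect',rc)
        if l=='upstand' and lo<.1:
            A=np.c_[Q[:,0],Q[:,2],np.ones(len(Q))]; 
            s=np.linalg.lstsq(A,Q[:,1],rcond=None)[0]; e=Q[:,1]-A@s; k=abs(e)<.005
            s=np.linalg.lstsq(A[k],Q[k,1],rcond=None)[0]; print('  y=ax+bz+c',s,k.mean(),'ang',np.degrees(np.arctan(s[0])))
cv2.imwrite('pics/a.png',np.hstack([cv2.resize(a[0][100:340,60:380],(400*1,300)),cv2.resize(a[1][110:350,100:420],(400,300))])[:,:,::-1])
```

```text
top tin 0.072 1612 z 0.080989743847182 rect ((0.4778701961040497, 0.013917338103055954), (0.12485990673303604, 0.10984088480472565), 86.98046875)
top twin 0.118 1002 z 0.12629781995414344 rect ((0.6831299066543579, 0.04315762221813202), (0.07982613891363144, 0.11027280241250992), 84.21759033203125)
top upstand 0.145 1446 z 0.15214716228451344 rect ((0.5794031620025635, 0.18815788626670837), (0.03265492990612984, 0.3593491017818451), 84.11996459960938)
top upstand 0.01 1231 z 0.025580349516692625 rect ((0.5693923234939575, 0.10729984194040298), (0.12314293533563614, 0.3851476013660431), 73.51456451416016)
  y=ax+bz+c [-0.11    0.9868  0.1581] 0.843216896831844 ang -6.278681373303006
top upstand 0.06 1603 z 0.10121917015334482 rect ((0.5734965801239014, 0.1430911421775818), (0.088657908141613, 0.36635085940361023), 78.94995880126953)
  y=ax+bz+c [-0.1031  0.3285  0.1851] 0.9800374298190893 ang -5.888489985845392
side tin 0.072 1169 z 0.07841968633253553 rect ((0.4742709696292877, 0.01692897081375122), (0.12685880064964294, 0.11134076863527298), 87.08827209472656)
side twin 0.118 578 z 0.12348488621802725 rect ((0.6781408786773682, 0.04681073874235153), (0.08058619499206543, 0.10816935449838638), 86.32750701904297)
```

View pics/a.png

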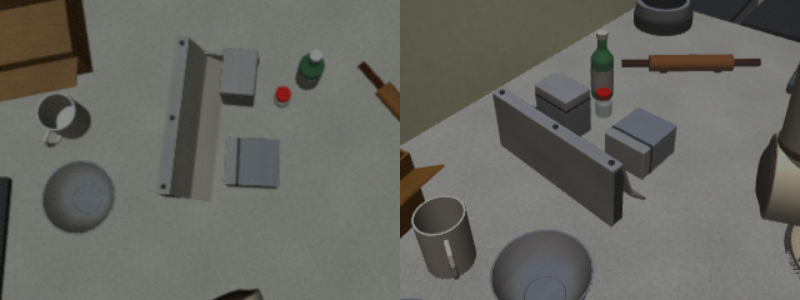

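```bash
python3 -m jog '[[0.35,2,3,0,0,0,1.7],[0.35,4,3,0,0,0,3.4],[0.35,5,4,0,0,0,5.1],[0.35,6,5,0,0,0,6.8],[0.35,7,6,0,0,0,8.5]]' 40; python3 -m jog '[[0.35,1,1,0,0,0,1.7],[0.35,2,2,0,0,0,3.4],[0.35,3,3,0,0,0,3.84],[0.35,3.4,4.5,0,0,0,3.84],[0.35,3.4,5,0,0,0,3.84]]'
```

```text
time: 1.9
ee_pos: [0.3858, -0.3568, 0.2313]
tcp_rot: [-90.0, -0.0, -24.7]
wrist_force: [-0.2, -0.6, 0.9]
opening: 0.0554
time: 2.4
ee_pos: [0.47, -0.2312, 0.2311]
tcp_rot: [-90.0, 0.0, -5.8]
wrist_force: [0.1, 0.2, 0.6]
opening: 0.0554
```

```bash
python3 -m jog '[[0.35,0,0.7,0,1.7,-0.18,0],[0.35,0,1.4,0,3.4,-0.36,0],[0.35,0,2.1,0,5.1,-0.54,0],[0.35,0,2.8,0,6.8,-0.71,0],[0.35,0,3.6,0,8.5,-0.89,0]]'; python3 -m jog '[[0.35,0,0,-1,0.45,-0.05,0],[0.35,0,0,-3,0.45,-0.05,0],[0.35,0,0,-5,0.45,-0.05,0],[0.35,0,0,-5,0.45,-0.05,0]]'
python3 - <<'E'
from h import *
o=bot.get_obs();print(o['q'],R.from_euler('xyz',o['tcp_rot'],degrees=True).as_matrix().round(3).tolist())
im,d,P=snap('wrist','w1.png')
im2,_,_=snap('side','s1.png')
cv2.imwrite('pics/b.png',np.hstack([im,im2])[:,:,::-1][::,:]) if 0 else cv2.imwrite('pics/b.png',cv2.resize(np.hstack([im,im2]),(800,300))[:,:,::-1])
E
```

```text
time: 2.9
ee_pos: [0.4692, -0.1442, 0.2323]
tcp_rot: [-47.0, -0.2, -6.1]
wrist_force: [0.2, 0.7, -0.0]
opening: 0.0555
time: 3.3
ee_pos: [0.4666, -0.1427, 0.101]
tcp_rot: [-44.8, 0.4, -6.0]
wrist_force: [0.3, 0.7, 1.3]
opening: 0.0553
[-37.58993668  17.84279725  -0.70946671  99.56437965  36.99904057
  48.99223718] [[0.995, 0.069, 0.079], [-0.104, 0.706, 0.7], [-0.007, -0.704, 0.71]]
```

View pics/b.png

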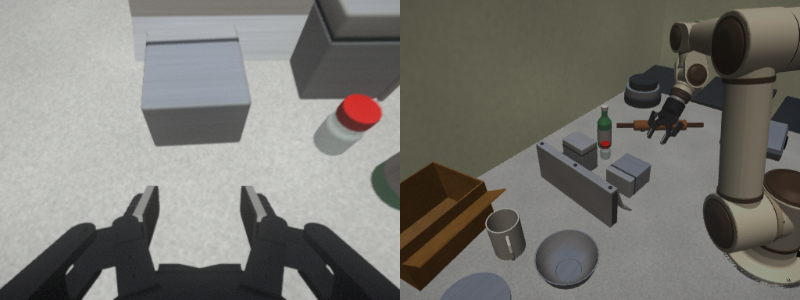

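```bash
python3 -m jog '[[0.35,0.1,0,-1,0,0,0],[0.35,0.1,0,-2,0,0,0],[0.35,0.1,0,-3,0,0,0],[0.35,0.1,0.3,-3.4,0,0,0],[0.35,0.1,0.6,-3.4,0,0,0]]'; python3 -m jog '[[0.35,0.06,0.6,0,0,0,0],[0.35,0.12,1.2,0,0,0,0],[0.35,0.17,1.6,0,0,0,0],[0.35,0.17,1.6,0,0,0,0]]'
python3 - <<'E'
from h import *
im,d,P=snap('wrist','w2.png')
im2,_,_=snap('side','s2.png')
cv2.imwrite('pics/c.png',np.hstack([cv2.resize(im,(400,300)),cv2.resize(im2[150:290,200:387],(400,300))])[:,:,::-1])
E
```

```text
time: 3.9
ee_pos: [0.472, -0.1286, 0.0225]
tcp_rot: [-45.0, -0.1, -6.0]
wrist_force: [0.3, 0.0, 0.5]
opening: 0.0553
time: 4.3
ee_pos: [0.4759, -0.0872, 0.0222]
tcp_rot: [-45.0, -0.1, -5.9]
wrist_force: [0.3, -0.1, 0.6]
opening: 0.0556
```

View pics/c.png

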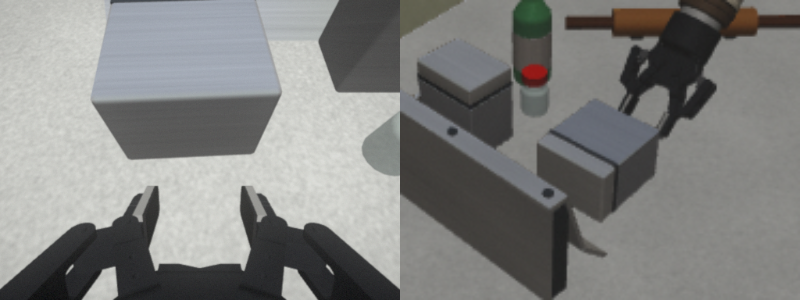

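```bash
python3 -m jog '[[0.35,0,0.2,-0.3,0,0,0],[0.35,0.04,0.5,-0.3,0,0,0],[0.35,0.08,0.8,-0.3,0,0,0],[0.35,0.09,0.9,-0.3,0,0,0]]'; for i in 1 2; do python3 -m jog '[[0.35,0.01,0.1,0,0,0,0],[0.35,0.02,0.2,0,0,0,0],[0.35,0.03,0.3,0,0,0,0],[0.35,0.04,0.4,0,0,0,0],[0.35,0.05,0.5,0,0,0,0]]'; done
```

```text
time: 4.8
ee_pos: [0.4779, -0.0654, 0.0137]
tcp_rot: [-45.0, 0.0, -6.0]
wrist_force: [0.5, -0.5, 0.3]
opening: 0.0554
time: 5.3
ee_pos: [0.4793, -0.0536, 0.0138]
tcp_rot: [-45.0, -0.0, -6.0]
wrist_force: [-1.1, 1.2, 0.2]
opening: 0.0556
time: 5.8
ee_pos: [0.4805, -0.0411, 0.0138]
tcp_rot: [-45.0, -0.0, -6.0]
wrist_force: [-1.2, -2.7, 0.1]
opening: 0.0556
```

```bash
for i in 1 2 3; do python3 -m jog '[[0.35,0.01,0.1,0,0,0,0],[0.35,0.02,0.2,0,0,0,0],[0.35,0.03,0.3,0,0,0,0],[0.35,0.04,0.4,0,0,0,0],[0.35,0.05,0.5,0,0,0,0]]'; done
```

```text
time: 6.3
ee_pos: [0.4818, -0.0285, 0.0138]
tcp_rot: [-45.0, -0.0, -6.0]
wrist_force: [-0.2, -2.9, 0.1]
opening: 0.0556
time: 6.8
ee_pos: [0.4831, -0.0163, 0.0138]
tcp_rot: [-45.0, -0.0, -6.0]
wrist_force: [-0.2, -5.2, -0.2]
opening: 0.0554
time: 7.3
ee_pos: [0.4841, -0.0035, 0.0136]
tcp_rot: [-45.0, -0.0, -6.0]
wrist_force: [-0.9, -2.8, -3.4]
opening: 0.0558
```

```bash
for i in 1 2; do python3 -m jog '[[0.35,0.01,0.1,0,0,0,0],[0.35,0.02,0.2,0,0,0,0],[0.35,0.03,0.3,0,0,0,0],[0.35,0.04,0.4,0,0,0,0],[0.35,0.05,0.5,0,0,0,0]]'; done
cat >> h.py <<'E'
def planes(cam,lab='tin',n=4):
    """normals of the visible faces: RANSAC; prints normal in upstand frame and lean"""
    im,d,P=snap(cam); r=reg(cam,lab,P,d); Q=r[0][2]; g=np.random.default_rng(0)
    ex=np.array([.9945,-.1045,0]); U=np.stack([ex,[.1045,.9945,0],[0,0,1]]); O=np.array([.5587,.0964,0])
    Q=(Q-O)@U.T; out=[]
    for _ in range(n):
        if len(Q)<150: break
        best=None
        for _ in range(400):
            a=Q[g.choice(len(Q),3,False)]; m=np.cross(a[1]-a[0],a[2]-a[0]); l=np.linalg.norm(m)
            if l<1e-5: continue
            m/=l; k=abs((Q-a[0])@m)<.0025
            if best is None or k.sum()>best.sum(): best=k
        S=Q[best]; c=S.mean(0); m=np.linalg.svd(S-c,full_matrices=False)[2][2]; m*=np.sign(m[np.argmax(abs(m))])
        out.append((len(S),m.round(3),c.round(4))); print(cam,round(r[0][0],2),len(S),m.round(3),'mean',c.round(4),'lo',np.percentile(S,3,0).round(3),'hi',np.percentile(S,97,0).round(3),'tilt_yz',round(np.degrees(np.arctan2(m[1],m[2])),1)); Q=Q[~best]
    return im
E
python3 - <<'E'
from h import *
a=planes('side');b=planes('top')
cv2.imwrite('pics/d.png',np.hstack([cv2.resize(b[140:300,180:340],(400,400)),cv2.resize(a[130:290,180:340],(400,400))])[:,:,::-1])
E
```

```text
time: 7.8
ee_pos: [0.4855, 0.009, 0.0138]
tcp_rot: [-45.0, -0.0, -6.0]
wrist_force: [-0.2, -2.1, -2.6]
opening: 0.0552
time: 8.3
ee_pos: [0.4867, 0.0215, 0.0138]
tcp_rot: [-45.0, -0.0, -6.0]
wrist_force: [0.1, -2.2, -2.5]
opening: 0.0555
side 0.76 738 [-0.006 -0.339  0.941] mean [-0.0772 -0.0326  0.0973] lo [-0.125 -0.09   0.076] hi [-0.026  0.02   0.115] tilt_yz -19.8
side 0.76 526 [ 1.    -0.    -0.005] mean [-0.1264 -0.0263  0.0611] lo [-0.128 -0.08   0.018] hi [-0.125  0.023  0.104] tilt_yz -175.1
side 0.76 297 [-0.     0.935  0.354] mean [-0.0727  0.0257  0.1012] lo [-0.121  0.02   0.089] hi [-0.022  0.03   0.113] tilt_yz 69.3Traceback (most recent call last):
  File "<stdin>", line 2, in <module>
  File "h.py", line 20, in planes
    im,d,P=snap(cam); r=reg(cam,lab,P,d); Q=r[0][2]; g=np.random.default_rng(0)
                                            ~^^^
IndexError: list index out of range
```

```bash
for i in 1 2; do python3 -m jog '[[0.35,0.01,0.1,0,0,0,0],[0.35,0.02,0.2,0,0,0,0],[0.35,0.03,0.3,0,0,0,0],[0.35,0.04,0.4,0,0,0,0],[0.35,0.05,0.5,0,0,0,0]]'; done
python3 - <<'E'
from h import *
a=planes('side')
E
```

```text
time: 9.0
ee_pos: [0.4878, 0.0339, 0.0135]
tcp_rot: [-45.0, 0.0, -6.0]
wrist_force: [-0.5, -3.3, -4.6]
opening: 0.0558
time: 9.5
ee_pos: [0.4892, 0.0465, 0.0138]
tcp_rot: [-45.0, -0.0, -6.0]
wrist_force: [0.2, -1.2, -4.2]
opening: 0.0557
side 0.58 592 [-0.013  0.758  0.653] mean [-0.0769  0.0266  0.1236] lo [-0.126  0.011  0.105] hi [-0.026  0.042  0.141] tilt_yz 49.3
side 0.58 537 [ 1.     0.002 -0.008] mean [-0.1265 -0.0157  0.0787] lo [-0.128 -0.066  0.031] hi [-0.125  0.028  0.128] tilt_yz 164.3
side 0.58 190 [ 0.    -0.621  0.784] mean [-0.0757 -0.0303  0.11  ] lo [-0.121 -0.075  0.074] hi [-0.029  0.013  0.141] tilt_yz -38.4
```

```bash
python3 -m jog '[[0.35,0.005,0.05,0,0,0,0],[0.35,0.01,0.1,0,0,0,0],[0.35,0.015,0.15,0,0,0,0],[0.35,0.02,0.2,0,0,0,0],[0.35,0.03,0.28,0,0,0,0]]'
python3 - <<'E'
from h import *
a=planes('side')
cv2.imwrite('pics/d.png',cv2.resize(a[110:290,160:340],(600,600))[:,:,::-1])
E
```

```text
time: 10.1
ee_pos: [0.4901, 0.0529, 0.0137]
tcp_rot: [-45.0, -0.0, -6.0]
wrist_force: [-1.5, -5.5, -4.6]
opening: 0.0558
side 0.91 702 [0.    0.711 0.703] mean [-0.0754  0.0281  0.1292] lo [-0.124  0.01   0.111] hi [-0.024  0.046  0.147] tilt_yz 45.4
side 0.91 568 [ 1.     0.003 -0.006] mean [-0.1264 -0.0106  0.0813] lo [-0.128 -0.059  0.028] hi [-0.125  0.033  0.133] tilt_yz 154.2
side 0.91 76 [ 0.003 -0.691  0.723] mean [-0.0758 -0.0257  0.1156] lo [-0.122 -0.075  0.068] hi [-0.023  0.007  0.146] tilt_yz -43.7
```

View pics/d.png

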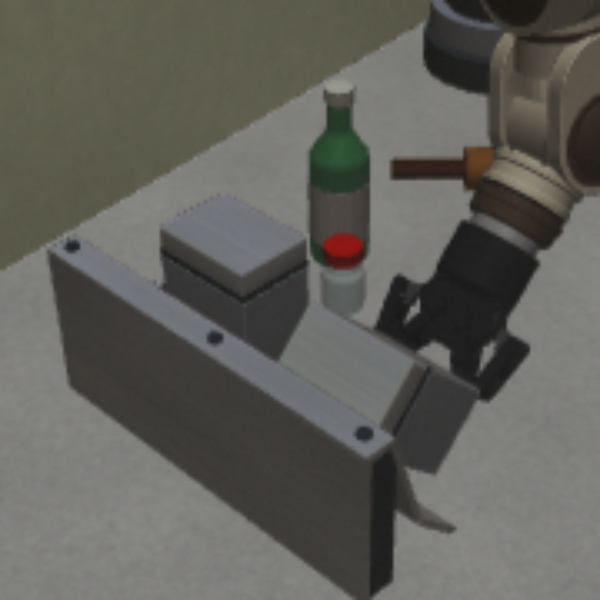

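```bash
python3 -m jog '[[0.35,0.005,0.05,0,0,0,0],[0.35,0.01,0.1,0,0,0,0],[0.35,0.02,0.16,0,0,0,0],[0.35,0.02,0.16,0,0,0,0]]'
python3 - <<'E'
from h import *
a=planes('side',n=2)
E
python3 -m jog '[[0.35,-0.005,-0.05,0,0,0,0],[0.35,-0.01,-0.1,0,0,0,0],[0.35,-0.015,-0.15,0,0,0,0],[0.35,-0.02,-0.2,0,0,0,0],[0.35,-0.02,-0.2,0,0,0,0]]'
python3 - <<'E'
from h import *
a=planes('side',n=2)
E
```

```text
time: 10.6
ee_pos: [0.4905, 0.0572, 0.0138]
tcp_rot: [-45.0, -0.0, -6.0]
wrist_force: [0.3, -3.9, -4.1]
opening: 0.0555
side 0.98 750 [0.    0.679 0.734] mean [-0.0755  0.03    0.1333] lo [-0.124  0.01   0.114] hi [-0.023  0.05   0.151] tilt_yz 42.7
side 0.98 577 [ 1.    -0.    -0.005] mean [-0.1262 -0.0072  0.0849] lo [-0.128 -0.055  0.03 ] hi [-0.125  0.037  0.137] tilt_yz -177.4
time: 11.2
ee_pos: [0.49, 0.0521, 0.0137]
tcp_rot: [-45.0, -0.0, -6.0]
wrist_force: [-1.0, -2.4, -3.9]
opening: 0.0557
side 0.86 699 [-0.006  0.719  0.695] mean [-0.0755  0.0281  0.1278] lo [-0.124  0.01   0.11 ] hi [-0.023  0.046  0.146] tilt_yz 46.0
side 0.86 566 [ 1.     0.004 -0.011] mean [-0.1263 -0.0126  0.0806] lo [-0.128 -0.061  0.028] hi [-0.124  0.031  0.132] tilt_yz 157.2
```

```bash
python3 -m jog '[[0.35,0,0,0,0.6,-0.06,0],[0.35,0,0,0,1.2,-0.12,0],[0.35,0,0,-0.04,1.8,-0.19,0],[0.35,0,0,-0.08,2.4,-0.25,0],[0.35,0,0,-0.12,3,-0.31,0]]'
python3 -m jog '[[0.35,0.005,0.05,0,0,0,0],[0.35,0.01,0.1,0,0,0,0],[0.35,0.015,0.15,0,0,0,0],[0.35,0.02,0.2,0,0,0,0],[0.35,0.03,0.25,0,0,0,0]]'
python3 - <<'E'
from h import *
a=planes('side',n=2)
E
```

```text
time: 11.8
ee_pos: [0.4905, 0.0523, 0.0114]
tcp_rot: [-29.8, -0.1, -6.0]
wrist_force: [-0.7, -0.3, -1.0]
opening: 0.0559
time: 12.3
ee_pos: [0.4907, 0.0587, 0.011]
tcp_rot: [-30.0, -0.0, -5.9]
wrist_force: [-1.2, -1.7, -4.2]
opening: 0.0556
side 0.93 687 [-0.008  0.651  0.759] mean [-0.0759  0.026   0.126 ] lo [-0.125  0.006  0.109] hi [-0.024  0.045  0.143] tilt_yz 40.6
side 0.93 552 [ 1.     0.003 -0.003] mean [-0.127  -0.0108  0.0756] lo [-0.129 -0.059  0.021] hi [-0.125  0.03   0.127] tilt_yz 129.1
```

```bash
python3 -m jog '[[0.35,-0.005,-0.05,0,0,0,0],[0.35,-0.01,-0.1,0,0,0,0],[0.35,-0.015,-0.15,0,0,0,0],[0.35,-0.02,-0.2,0,0,0,0],[0.35,-0.02,-0.2,0,0,0,0]]'
python3 - <<'E'
from h import *
a=planes('side',n=2)
E
```

```text
time: 12.9
ee_pos: [0.4903, 0.0533, 0.0107]
tcp_rot: [-29.9, 0.0, -6.0]
wrist_force: [0.6, -1.3, -0.7]
opening: 0.0556
side 0.88 826 [-0.006  0.588  0.809] mean [-0.0757  0.0188  0.1264] lo [-0.124 -0.007  0.108] hi [-0.024  0.044  0.144] tilt_yz 36.0
side 0.88 598 [ 1.     0.008 -0.006] mean [-0.1268 -0.0147  0.0754] lo [-0.128 -0.064  0.02 ] hi [-0.125  0.029  0.13 ] tilt_yz 129.1
```

```bash
for i in 1 2 3; do python3 -m jog '[[0.35,-0.005,-0.05,0,0,0,0],[0.35,-0.01,-0.1,0,0,0,0],[0.35,-0.015,-0.15,0,0,0,0],[0.35,-0.02,-0.2,0,0,0,0],[0.35,-0.027,-0.25,0,0,0,0]]'; done
python3 - <<'E'
from h import *
a=planes('side',n=2)
E
```

```text
time: 13.5
ee_pos: [0.4896, 0.0471, 0.0108]
tcp_rot: [-29.9, -0.0, -6.0]
wrist_force: [-0.3, -0.3, -1.4]
opening: 0.0553
time: 14.0
ee_pos: [0.4889, 0.0409, 0.0108]
tcp_rot: [-29.9, -0.0, -6.0]
wrist_force: [0.8, -0.2, -1.5]
opening: 0.0554
time: 14.5
ee_pos: [0.4882, 0.0347, 0.0108]
tcp_rot: [-29.9, -0.0, -6.0]
wrist_force: [-0.3, -0.7, -1.4]
opening: 0.0555
side 0.64 886 [0.005 0.448 0.894] mean [-0.0767  0.0027  0.1279] lo [-0.124 -0.03   0.112] hi [-0.026  0.034  0.144] tilt_yz 26.6
side 0.64 651 [ 1.    -0.003 -0.003] mean [-0.1267 -0.0228  0.0762] lo [-0.128 -0.07   0.018] hi [-0.125  0.023  0.131] tilt_yz -136.0
```

```bash
for i in 1 2; do python3 -m jog '[[0.35,-0.005,-0.05,0,0,0,0],[0.35,-0.01,-0.1,0,0,0,0],[0.35,-0.015,-0.15,0,0,0,0],[0.35,-0.02,-0.2,0,0,0,0],[0.35,-0.027,-0.25,0,0,0,0]]'; done
python3 - <<'E'
from h import *
a=planes('side',n=2)
o=bot.get_obs();print(o['wrist_force'])
E
```

```text
time: 15.1
ee_pos: [0.4875, 0.0284, 0.0108]
tcp_rot: [-29.9, -0.0, -6.0]
wrist_force: [1.0, -0.6, -1.7]
opening: 0.056
time: 15.6
ee_pos: [0.4869, 0.0222, 0.0108]
tcp_rot: [-29.9, -0.0, -6.0]
wrist_force: [0.4, 0.8, -1.4]
opening: 0.0552
side 0.83 892 [-0.004  0.377  0.926] mean [-0.0766 -0.007   0.1288] lo [-0.124 -0.041  0.114] hi [-0.025  0.026  0.143] tilt_yz 22.1
side 0.83 635 [ 1.     0.002 -0.005] mean [-0.1268 -0.0288  0.0749] lo [-0.129 -0.074  0.018] hi [-0.125  0.015  0.129] tilt_yz 158.2
[-1.21780288 -0.89996967 -1.49375116]
```

Matches the model (22.1°). Steepen the tool while withdrawing.

```bash
python3 -m jog '[[0.35,-0.01,-0.11,-0.04,-1.2,0.12,0],[0.35,-0.02,-0.22,-0.09,-2.4,0.25,0],[0.35,-0.035,-0.33,-0.14,-3.6,0.37,0],[0.35,-0.05,-0.44,-0.19,-4.8,0.5,0],[0.35,-0.06,-0.55,-0.24,-6,0.62,0]]'
python3 - <<'E'
from h import *
a=planes('side',n=2)
E
python3 -m jog '[[0.35,0,-0.04,0,0,0,0],[0.35,-0.01,-0.08,0,0,0,0],[0.35,-0.01,-0.12,0,0,0,0],[0.35,-0.02,-0.16,0,0,0,0],[0.35,-0.02,-0.2,0,0,0,0]]'
python3 - <<'E'
from h import *
a=planes('side',n=2)
E
```

```text
time: 16.2
ee_pos: [0.4857, 0.008, 0.0054]
tcp_rot: [-60.3, -0.1, -6.0]
wrist_force: [-0.7, -1.1, -1.6]
opening: 0.0556
side 0.58 881 [-0.007  0.312  0.95 ] mean [-0.0769 -0.015   0.1291] lo [-0.125 -0.05   0.118] hi [-0.024  0.018  0.141] tilt_yz 18.2
side 0.58 615 [ 1.    -0.004 -0.002] mean [-0.1269 -0.0334  0.0723] lo [-0.128 -0.075  0.015] hi [-0.125  0.008  0.126] tilt_yz -115.9
time: 16.8
ee_pos: [0.4846, 0.0031, 0.0043]
tcp_rot: [-60.0, 0.0, -6.0]
wrist_force: [-0.4, -0.5, -1.0]
opening: 0.0554
side 0.88 797 [-0.007  0.225  0.974] mean [-0.0768 -0.0262  0.1283] lo [-0.125 -0.063  0.119] hi [-0.024  0.007  0.137] tilt_yz 13.0
side 0.88 614 [ 1.    -0.002 -0.004] mean [-0.127  -0.0401  0.0709] lo [-0.129 -0.082  0.015] hi [-0.125 -0.     0.125] tilt_yz -148.4
```

```bash
python3 -m jog '[[0.35,-0.01,-0.06,-0.01,-0.6,0.06,0],[0.35,-0.01,-0.12,-0.02,-1.2,0.12,0],[0.35,-0.02,-0.18,-0.03,-1.8,0.19,0],[0.35,-0.025,-0.24,-0.04,-2.4,0.25,0],[0.35,-0.03,-0.3,-0.04,-3,0.31,0]]'
python3 -m jog '[[0.35,-0.01,-0.08,0,0,0,0],[0.35,-0.02,-0.16,0,0,0,0],[0.35,-0.02,-0.24,0,0,0,0],[0.35,-0.03,-0.32,0,0,0,0],[0.35,-0.04,-0.4,0,0,0,0]]'
python3 - <<'E'
from h import *
a=planes('side',n=2)
E
```

```text
time: 17.4
ee_pos: [0.4843, -0.0039, 0.0041]
tcp_rot: [-75.2, -0.1, -6.0]
wrist_force: [0.3, -0.6, -0.6]
opening: 0.0557
time: 17.9
ee_pos: [0.483, -0.0145, 0.0036]
tcp_rot: [-75.1, -0.0, -6.0]
wrist_force: [0.4, -0.1, -0.7]
opening: 0.0555
side 0.85 859 [-0.006  1.     0.005] mean [-0.0789 -0.0163  0.0749] lo [-0.126 -0.019  0.018] hi [-0.024 -0.015  0.123] tilt_yz 89.7
side 0.85 664 [-0.001 -0.002  1.   ] mean [-0.0766 -0.0547  0.1237] lo [-0.124 -0.09   0.122] hi [-0.025 -0.021  0.126] tilt_yz -0.1
```

```bash
python3 -m jog '[[0.35,-0.3,0,0.3,0,0,0],[0.35,-0.4,0.03,0.6,0,0,0],[0.35,-0.38,0.2,0.6,0,0,0],[0.35,-0.37,0.3,0.6,0,0,0],[0.35,-0.36,0.4,0.6,0,0,0]]'
python3 -m jog '[[0.35,0.01,0.1,0,0,0,0],[0.35,0.02,0.2,0,0,0,0],[0.35,0.03,0.3,0,0,0,0],[0.35,0.04,0.4,0,0,0,0],[0.35,0.05,0.5,0,0,0,0]]'
python3 - <<'E'
from h import *
a=planes('side',n=2); planes('side','twin',2)
E
```

```text
time: 18.5
ee_pos: [0.4742, -0.0036, 0.0188]
tcp_rot: [-75.2, -0.1, -5.9]
wrist_force: [0.0, 0.2, -0.1]
opening: 0.0554
time: 19.0
ee_pos: [0.4753, 0.0086, 0.0186]
tcp_rot: [-75.2, -0.0, -6.0]
wrist_force: [-0.6, -1.5, 0.1]
opening: 0.0558
side 0.98 783 [-0.004  1.     0.003] mean [-0.0804 -0.0076  0.0794] lo [-0.126 -0.01   0.019] hi [-0.024 -0.006  0.123] tilt_yz 89.8
side 0.98 685 [-0.001 -0.002  1.   ] mean [-0.076  -0.0464  0.1237] lo [-0.125 -0.082  0.122] hi [-0.024 -0.012  0.126] tilt_yz -0.1
side 0.82 544 [ 1.   -0.   -0.01] mean [ 0.0722 -0.0391  0.0727] lo [ 0.07  -0.074  0.011] hi [ 0.075 -0.002  0.122] tilt_yz -177.3
side 0.82 497 [ 0.001 -0.006  1.   ] mean [ 0.1247 -0.036   0.1237] lo [ 0.078 -0.074  0.122] hi [ 0.175 -0.001  0.126] tilt_yz -0.4
```

```bash
python3 -m jog '[[0.35,0.01,0.08,0,0,0,0],[0.35,0.015,0.16,0,0,0,0],[0.35,0.03,0.24,0,0,0,0]]'
python3 -m jog '[[0.35,0,-0.5,0,0,0,0],[0.35,0,-1.5,0,0,0,0],[0.35,-1,-2,2,0,0,0],[0.35,-2,-2,4,0,0,0],[0.35,-3,-2,5,0,0,0]]'
python3 - <<'E'
from h import *
a=planes('side',n=3);o=bot.get_obs();print(o['ee_pos'],o['q'])
E
```

```text
time: 19.5
ee_pos: [0.4762, 0.0145, 0.0188]
tcp_rot: [-75.2, -0.1, -6.0]
wrist_force: [-0.8, -2.6, 0.6]
opening: 0.0555
time: 20.0
ee_pos: [0.4007, -0.0363, 0.1458]
tcp_rot: [-75.1, -0.1, -6.0]
wrist_force: [0.5, 0.2, 0.5]
opening: 0.0557
side 0.96 725 [-0.001  1.    -0.001] mean [-0.079  -0.0015  0.0835] lo [-0.126 -0.003  0.029] hi [-0.023  0.     0.122] tilt_yz 90.0
side 0.96 681 [-0.001  0.003  1.   ] mean [-0.0759 -0.0402  0.1236] lo [-0.125 -0.076  0.121] hi [-0.023 -0.006  0.125] tilt_yz 0.2
side 0.96 578 [ 1.     0.003 -0.003] mean [-0.127  -0.041   0.0632] lo [-0.129 -0.077  0.005] hi [-0.125 -0.006  0.119] tilt_yz 129.0
[ 0.400843   -0.036432    0.14905612] [-15.52289684 -15.03396651 -18.67573178  88.41898709  14.66900835
  80.15901782]
```

```bash
python3 -m jog '[[0.6,-0.9,0,0.5,-1.5,0.16,0],[0.6,-1.8,0,1,-3,0.31,0],[0.6,-1.8,0,1,-3,0.31,0]]'; python3 -m jog '[[0.6,0,1,0,0,0,1.7],[0.6,0,2,0,0,0,3.4],[0.6,0,3,0,0,0,5.1],[0.6,0,4,0,0,0,6.8],[0.6,0,4.5,0,0,0,8.5]]'; python3 -m jog '[[0.6,0,0,0,0,0,1.7],[0.6,0,0,0,0,0,3.4],[0.6,0,0,0,0,0,5.1],[0.6,0,0,0,0,0,6.8],[0.6,0,0,0,0,0,8.5]]';  python3 -m jog '[[0.6,0,0,0,0,0,1],[0.6,0,0,0,0,0,1]]'; python3 -m jog '[[0.6,0,0,0,-0.18,-1.7,0],[0.6,0,0,0,-0.36,-3.4,0],[0.6,0,0,0,-0.53,-5.1,0],[0.6,0,0,0,-0.73,-6.96,0],[0.6,0,0,0,-0.73,-6.96,0]]'
python3 - <<'E'
from h import *
o=bot.get_obs();print(o['ee_pos'],o['q'],R.from_euler('xyz',o['tcp_rot'],degrees=True).as_matrix().round(3).tolist())
E
```

```text
time: 20.4
ee_pos: [0.3555, -0.0347, 0.1705]
tcp_rot: [-90.4, -0.2, -5.8]
wrist_force: [1.4, -0.0, 0.0]
opening: 0.034
time: 20.9
ee_pos: [0.3564, 0.0784, 0.1679]
tcp_rot: [-90.1, -0.1, 37.0]
wrist_force: [-0.5, 0.6, 0.6]
opening: 0.0344
time: 21.4
ee_pos: [0.3565, 0.0769, 0.1678]
tcp_rot: [-90.1, -0.1, 79.4]
wrist_force: [0.0, -0.3, -0.0]
opening: 0.0342
time: 21.6
ee_pos: [0.3565, 0.0768, 0.1679]
tcp_rot: [-90.2, -0.1, 84.1]
wrist_force: [-0.0, 0.3, -0.5]
opening: 0.0342
time: 22.1
ee_pos: [0.3862, 0.1015, 0.1744]
tcp_rot: [-123.4, 1.2, 83.2]
wrist_force: [-0.5, 0.5, -0.3]
opening: 0.034
[0.38616627 0.10152557 0.17438988] [ 28.43383235 -48.46627714 -41.19414314  69.52652087 -19.3843046
  30.00877746] [[0.118, 0.544, -0.831], [0.993, -0.083, 0.087], [-0.022, -0.835, -0.55]]
```

```bash
python3 -m jog '[[0.9,0,-1,0,0,0,1.7],[0.9,0,-2,0,0,0,3.4],[0.9,0,-3,0,0,0,5.1],[0.9,0,-3,0,0,0,6.8],[0.9,0,-3,0,0,0,8.5]]'; python3 -m jog '[[1,0,0,-1,1.05,-1.28,0.5],[1,0,0,-2,2.1,-2.56,0.5],[1,0,0,-3,2.1,-2.56,0.5],[1,0,0,-3,2.1,-2.56,0.5]]'
python3 - <<'E'
from h import *
o=bot.get_obs();print(o['ee_pos'],o['q'],R.from_euler('xyz',o['tcp_rot'],degrees=True).as_matrix().round(3).tolist(),o['opening'])
E
```

```text
time: 22.6
ee_pos: [0.3905, 0.0219, 0.1782]
tcp_rot: [-122.0, 0.6, 117.3]
wrist_force: [0.5, -0.2, 0.0]
opening: 0.0084
time: 23.0
ee_pos: [0.4126, -0.0031, 0.0969]
tcp_rot: [-137.2, -4.2, 121.1]
wrist_force: [0.2, 0.7, 0.8]
opening: 0.0
[ 0.41260724 -0.00306802  0.09687281] [-27.09408437 -48.40516009 -54.60115102  56.91527786  40.52622524
 -46.26740184] [[-0.515, 0.602, -0.61], [0.854, 0.422, -0.305], [0.074, -0.678, -0.731]] 1.7796256549656495e-05
```

```bash
python3 -m jog '[[1,0,-1,0,0.7,-0.5,1.3],[1,-0.5,-1,0,1.4,-1,2.6],[1,-1,-1,0,2.02,-1.47,3.8],[1,-1,-1,0,2.02,-1.47,3.8]]'
python3 - <<'E'
from h import *
o=bot.get_obs();print(o['ee_pos'],o['q'],R.from_euler('xyz',o['tcp_rot'],degrees=True).as_matrix().round(3).tolist(),o['opening'])
E
```

```text
time: 23.4
ee_pos: [0.3908, -0.0268, 0.1034]
tcp_rot: [-149.1, -6.3, 141.3]
wrist_force: [-0.2, -0.1, -0.5]
opening: -0.0
[ 0.39082384 -0.02684869  0.1033815 ] [-42.28743883 -16.84337969 -40.16498514  78.85064903  58.53904332
 -96.80353186] [[-0.775, 0.493, -0.395], [0.622, 0.705, -0.341], [0.111, -0.51, -0.853]] -1.5551878887505038e-05
```

```bash
python3 -m jog '[[1,0,1,0,0,0,0],[1,0,2,-0.5,0,0,0],[1,0,3,-1,0,0,0],[1,0,4,-1.5,0,0,0],[1,0,4,-2,0,0,0]]'; python3 -m jog '[[1,0,0,-0.5,0,0,0],[1,0,0,-1,0,0,0],[1,0,0,-1,0,0,0]]'
python3 - <<'E'
from h import *
o=bot.get_obs();print(o['ee_pos'],o['q'],R.from_euler('xyz',o['tcp_rot'],degrees=True).as_matrix().round(3).tolist(),o['opening'])
planes('side',n=3)
im,_,_=snap('top')
im2,_,_=snap('side')
cv2.imwrite('pics/e.png',np.hstack([cv2.resize(im[140:300,160:340],(400,400)),cv2.resize(im2[130:290,180:340],(400,400))])[:,:,::-1])
E
```

```text
time: 23.9
ee_pos: [0.3902, 0.0764, 0.0528]
tcp_rot: [-149.0, -6.4, 141.4]
wrist_force: [-0.1, 0.4, 0.4]
opening: -0.0002
time: 24.2
ee_pos: [0.39, 0.0747, 0.0262]
tcp_rot: [-148.9, -6.6, 141.2]
wrist_force: [0.8, 0.0, -0.2]
opening: -0.0002
[0.38997986 0.07472487 0.02624642] [-26.74843436 -33.96301047 -60.03349396  50.69054052  58.21108505
 -66.84449038] [[-0.774, 0.49, -0.4], [0.622, 0.705, -0.341], [0.115, -0.513, -0.851]] -0.00015216626561429056
side 0.66 704 [-0.001  1.     0.014] mean [-0.0788 -0.0016  0.0864] lo [-0.126 -0.004  0.04 ] hi [-0.024  0.     0.123] tilt_yz 89.2
side 0.66 650 [-0.003 -0.003  1.   ] mean [-0.0768 -0.041   0.1237] lo [-0.125 -0.076  0.121] hi [-0.026 -0.007  0.126] tilt_yz -0.2
side 0.66 564 [ 1.    -0.003 -0.002] mean [-0.1271 -0.0398  0.0644] lo [-0.129 -0.075  0.01 ] hi [-0.126 -0.005  0.117] tilt_yz -126.9
```

View pics/e.png

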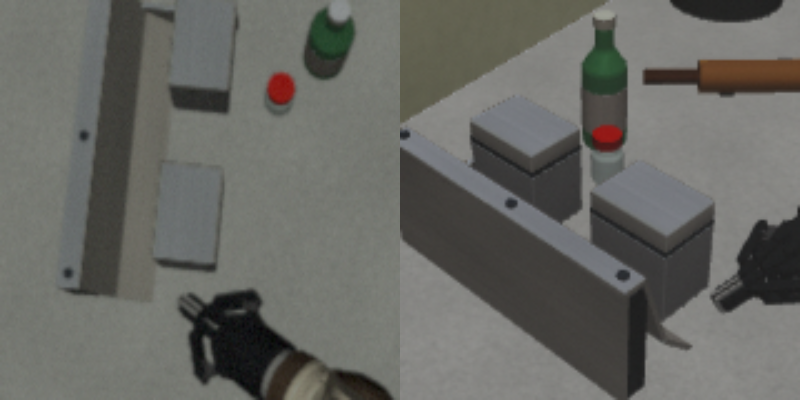

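```bash
python3 -m jog '[[1,0.2,0.2,-0.1,0,0,0],[1,0.5,0.2,-0.1,0,0,0],[1,0.75,0.17,-0.1,0,0,0]]'; for i in 1 2 3; do python3 -m jog '[[1,0.1,-0.01,0,0,0,0],[1,0.2,-0.02,0,0,0,0],[1,0.3,-0.03,0,0,0,0],[1,0.4,-0.04,0,0,0,0],[1,0.5,-0.05,0,0,0,0]]'; done
python3 - <<'E'
from h import *
planes('side',n=3)
E
```

```text
time: 24.7
ee_pos: [0.4092, 0.0782, 0.0237]
tcp_rot: [-148.9, -6.5, 141.1]
wrist_force: [0.7, 0.1, 0.8]
opening: -0.0004
time: 25.2
ee_pos: [0.4209, 0.0771, 0.0227]
tcp_rot: [-148.9, -6.6, 141.1]
wrist_force: [-2.4, -0.2, 1.1]
opening: 0.0001
time: 25.7
ee_pos: [0.4335, 0.0758, 0.0228]
tcp_rot: [-148.9, -6.6, 141.1]
wrist_force: [-2.0, -0.3, -0.6]
opening: 0.0002
time: 26.2
ee_pos: [0.446, 0.0746, 0.0228]
tcp_rot: [-148.9, -6.6, 141.1]
wrist_force: [-1.8, 0.3, 1.1]
opening: 0.0002
side 0.96 677 [-0.006 -0.003  1.   ] mean [-0.0516 -0.0369  0.1237] lo [-0.1   -0.074  0.122] hi [-0.001 -0.001  0.126] tilt_yz -0.2
side 0.96 610 [-0.035  0.999  0.002] mean [-0.0515  0.0002  0.0873] lo [-0.102 -0.003  0.053] hi [0.001 0.003 0.12 ] tilt_yz 89.9
side 0.96 482 [ 0.999  0.032 -0.002] mean [-0.1014 -0.0389  0.0711] lo [-0.103 -0.075  0.013] hi [-0.099 -0.007  0.118] tilt_yz 93.4
```

```bash
python3 -m jog '[[1,-0.1,0,0,0,0,0],[1,-0.1,0.2,0,0,0,0],[1,0,0.2,0,0,0,0]]'; for i in 1 2 3; do python3 -m jog '[[1,0.1,-0.01,0,0,0,0],[1,0.2,-0.02,0,0,0,0],[1,0.3,-0.03,0,0,0,0],[1,0.4,-0.04,0,0,0,0],[1,0.5,-0.05,0,0,0,0]]'; done
python3 - <<'E'
from h import *
planes('side',n=3)
E
```

```text
time: 26.6
ee_pos: [0.4457, 0.08, 0.0229]
tcp_rot: [-148.9, -6.5, 141.1]
wrist_force: [-0.8, 0.4, -0.3]
opening: -0.0
time: 27.1
ee_pos: [0.4586, 0.0783, 0.0228]
tcp_rot: [-148.9, -6.6, 141.1]
wrist_force: [-2.4, -0.7, 0.7]
opening: -0.0001
time: 27.6
ee_pos: [0.471, 0.0771, 0.0228]
tcp_rot: [-148.9, -6.6, 141.1]
wrist_force: [-3.0, -0.7, 0.1]
opening: 0.0003
time: 28.1
ee_pos: [0.4836, 0.0758, 0.0229]
tcp_rot: [-148.9, -6.6, 141.1]
wrist_force: [-1.9, 0.3, 0.9]
opening: -0.0005Traceback (most recent call last):
  File "<stdin>", line 2, in <module>
  File "h.py", line 20, in planes
    im,d,P=snap(cam); r=reg(cam,lab,P,d); Q=r[0][2]; g=np.random.default_rng(0)
                                            ~^^^
IndexError: list index out of range
```

```bash
sed -i 's/    im,d,P=snap(cam); r=reg(cam,lab,P,d); Q=r/    for _ in range(3):\n        im,d,P=snap(cam); r=reg(cam,lab,P,d)\n        if r: break\n    Q=r/' h.py; python3 -m jog '[[1,0.1,-0.01,0,0,0,0],[1,0.2,-0.02,0,0,0,0],[1,0.3,-0.03,0,0,0,0],[1,0.4,-0.04,0,0,0,0],[1,0.5,-0.05,0,0,0,0]]'
python3 - <<'E'
from h import *
planes('side',n=3);planes('top',n=2);planes('side','twin',2)
E
```

```text
time: 28.7
ee_pos: [0.4961, 0.0746, 0.0229]
tcp_rot: [-148.9, -6.6, 141.1]
wrist_force: [-3.0, -1.5, -0.5]
opening: -0.0002
side 0.88 627 [-0.012  0.011  1.   ] mean [-0.0014 -0.0353  0.1234] lo [-0.05  -0.073  0.121] hi [ 0.05  -0.001  0.125] tilt_yz 0.6
side 0.88 538 [-0.043  0.999  0.008] mean [-0.0025 -0.0001  0.0875] lo [-0.051 -0.003  0.055] hi [0.051 0.003 0.119] tilt_yz 89.6
side 0.88 416 [ 0.999  0.039 -0.006] mean [-0.0509 -0.0412  0.0761] lo [-0.053 -0.077  0.034] hi [-0.048 -0.007  0.116] tilt_yz 98.6
top 0.71 787 [-0.006  0.002  1.   ] mean [ 0.0063 -0.04    0.1263] lo [-0.044 -0.077  0.124] hi [ 0.057 -0.004  0.129] tilt_yz 0.1
top 0.71 151 [-0.013 -0.003  1.   ] mean [ 0.0068 -0.0423  0.1226] lo [-0.047 -0.08   0.12 ] hi [ 0.06  -0.001  0.124] tilt_yz -0.2
side 0.96 528 [-0.005 -0.004  1.   ] mean [ 0.1221 -0.0362  0.1234] lo [ 0.073 -0.074  0.121] hi [ 0.175 -0.001  0.125] tilt_yz -0.2
side 0.96 451 [-0.01   1.     0.011] mean [0.1223 0.0003 0.0874] lo [ 0.073 -0.002  0.054] hi [0.174 0.002 0.12 ] tilt_yz 89.4
```

```bash
python3 -m jog '[[1,0.08,-0.01,0,0,0,0],[1,0.16,-0.02,0,0,0,0],[1,0.24,-0.03,0,0,0,0],[1,0.3,-0.03,0,0,0,0],[1,0.36,-0.04,0,0,0,0]]'; for i in 1 2 3; do python3 -m jog '[[1,0.03,0,0,0,0,0],[1,0.06,-0.01,0,0,0,0],[1,0.06,-0.01,0,0,0,0]]' | grep -v rot; done
python3 - <<'E'
from h import *
planes('side',n=3)
E
```

```text
time: 29.5
ee_pos: [0.5049, 0.0736, 0.0228]
tcp_rot: [-148.9, -6.6, 141.1]
wrist_force: [-3.2, -0.9, 1.1]
opening: 0.0001
time: 29.8
ee_pos: [0.5064, 0.0733, 0.0229]
wrist_force: [-1.5, -1.6, 0.1]
opening: 0.0001
time: 30.1
ee_pos: [0.5078, 0.0732, 0.0228]
wrist_force: [-3.9, -0.5, 1.3]
opening: -0.0001
time: 30.4
ee_pos: [0.5087, 0.0733, 0.0227]
wrist_force: [-13.4, -1.6, 6.5]
opening: -0.0002
side 0.58 618 [-0.002  0.009  1.   ] mean [ 0.0123 -0.0362  0.1233] lo [-0.037 -0.074  0.121] hi [ 0.065 -0.001  0.125] tilt_yz 0.5
side 0.58 543 [-0.044  0.999  0.004] mean [ 0.0102 -0.0002  0.0863] lo [-0.039 -0.004  0.053] hi [0.063 0.003 0.119] tilt_yz 89.8
side 0.58 423 [ 0.999  0.037 -0.001] mean [-0.0387 -0.041   0.0774] lo [-0.041 -0.076  0.034] hi [-0.036 -0.007  0.118] tilt_yz 91.4
```

```bash
python3 -m jog '[[1,-0.3,0.03,0,0,0,0],[1,-1.5,0.15,0,0,0,0],[1,-2.5,0,1,0,0,0],[0.5,-2.5,-1,3,0,0,0],[0.5,-2.5,-3,5,0,0,0]]'
python3 - <<'E'
from h import *
o=bot.get_obs(); c=R.from_euler('xyz',o['tcp_rot'],degrees=True)
ex=np.array([.9945,-.1045,0]);ey=np.array([.1045,.9945,0]);y=(ey-[0,0,1])/2**.5;x=-ex
T=R.from_matrix(np.c_[x,y,np.cross(x,y)]); print((T*c.inv()).as_rotvec(degrees=True)/5,o['ee_pos'],o['q'],(np.array([.5412,-.0224,.16])-o['ee_pos'])/.025)
E
```

```text
time: 31.0
ee_pos: [0.4456, 0.0167, 0.1313]
tcp_rot: [-149.0, -6.4, 141.2]
wrist_force: [0.7, -1.0, 0.1]
opening: 0.0281
[-3.1110578  -0.11028402  6.67091025] [0.44556998 0.01667601 0.1312745 ] [-31.07043587 -23.03655399 -41.03945643  65.51437356  58.97882097
 -75.02007311] [ 3.82520092 -1.56304022  1.1490198 ]
```

```bash
python3 -m jog '[[0.5,0,-1,0.5,-0.62,-0.02,1.33],[0.5,0,-2.5,1,-1.24,-0.04,2.67],[0.5,1,-4,1,-1.87,-0.07,4],[0.5,2.5,-4,1,-2.5,-0.09,5.34],[0.5,3.8,-4,1,-3.11,-0.11,6.67]]'
python3 - <<'E'
from h import *
o=bot.get_obs(); c=R.from_euler('xyz',o['tcp_rot'],degrees=True)
ex=np.array([.9945,-.1045,0]);ey=np.array([.1045,.9945,0]);y=(ey-[0,0,1])/2**.5;x=-ex
T=R.from_matrix(np.c_[x,y,np.cross(x,y)]); print((T*c.inv()).as_rotvec(degrees=True)/5,o['ee_pos'],o['q'],o['opening'],(np.array([.5412,-.0224,.02])-o['ee_pos'])/.025)
planes('side',n=3)
E
```

```text
time: 31.5
ee_pos: [0.5433, -0.0869, 0.1533]
tcp_rot: [-136.0, -0.3, 171.3]
wrist_force: [0.8, -0.9, 1.6]
opening: 0.0425
[-0.19971077 -0.02828312  0.54233408] [ 0.54328171 -0.08687294  0.15333956] [ -29.43435512   17.26278503    5.05203218   98.11860799   42.16828499
 -118.52136455] 0.04251891750295965 [-0.0832685   2.5789174  -5.33358253]
side 0.86 606 [0.006 0.015 1.   ] mean [ 0.0122 -0.0365  0.1234] lo [-0.036 -0.074  0.121] hi [ 0.066 -0.     0.125] tilt_yz 0.8
side 0.86 539 [ 1.     0.03  -0.005] mean [-0.0386 -0.0408  0.0688] lo [-0.041 -0.077  0.01 ] hi [-0.036 -0.003  0.118] tilt_yz 98.6
side 0.86 512 [-0.044  0.999  0.009] mean [ 0.0119 -0.0001  0.086 ] lo [-0.035 -0.003  0.053] hi [0.063 0.003 0.118] tilt_yz 89.5
```

```bash
python3 -m jog '[[0.5,0,0,-1,-0.1,0,0.27],[0.5,0,0,-2.5,-0.2,-0.03,0.54],[0.5,0,0.8,-4.3,-0.2,-0.03,0.54],[0.5,0,1.6,-5.3,-0.2,-0.03,0.54],[0.5,0,2.2,-5.3,-0.2,-0.03,0.54]]'; python3 -m jog '[[0.5,0.02,0.2,0,0,0,0],[0.5,0.04,0.4,0,0,0,0],[0.5,0.06,0.6,0,0,0,0],[0.5,0.1,0.9,0,0,0,0],[0.5,0.1,1.1,0,0,0,0]]';  for i in 1 2 ; do python3 -m jog '[[0.5,0,0.06,0,0,0,0],[0.5,0.01,0.12,0,0,0,0],[0.5,0.01,0.12,0,0,0,0]]' | grep -v rot; done
```

```text
time: 32.1
ee_pos: [0.5395, -0.0272, 0.0174]
tcp_rot: [-135.2, -0.4, 173.9]
wrist_force: [0.1, -0.0, 0.8]
opening: 0.0429
time: 32.6
ee_pos: [0.5447, -0.0013, 0.0217]
tcp_rot: [-135.1, -0.0, 173.9]
wrist_force: [-1.4, -0.5, 0.9]
opening: 0.0426
time: 32.9
ee_pos: [0.5446, 0.0015, 0.0213]
wrist_force: [0.8, 0.3, -0.5]
opening: 0.0429
time: 33.2
ee_pos: [0.5448, 0.0046, 0.0213]
wrist_force: [-0.2, 0.2, 1.3]
opening: 0.0426
```

Run:
```python
from h import *
planes('side',n=3)
```

```text
side 0.9 612 [0.001 0.006 1.   ] mean [ 0.0124 -0.0356  0.1235] lo [-0.037 -0.072  0.121] hi [ 0.064 -0.001  0.125] tilt_yz 0.4
side 0.9 532 [-0.041  0.999  0.001] mean [ 0.0096 -0.0002  0.0875] lo [-0.039 -0.004  0.054] hi [0.062 0.003 0.118] tilt_yz 90.0
side 0.9 490 [ 0.999  0.039 -0.005] mean [-0.0386 -0.0423  0.069 ] lo [-0.041 -0.074  0.01 ] hi [-0.036 -0.008  0.118] tilt_yz 97.2
```

Not touching yet; go on in small steps.

```bash
for i in 1 2 3; do python3 -m jog '[[0.5,0,0.04,0,0,0,0],[0.5,0.01,0.08,0,0,0,0],[0.5,0.01,0.08,0,0,0,0]]' | grep -v rot; done
```

```text
time: 33.6
ee_pos: [0.5451, 0.0066, 0.0213]
wrist_force: [1.2, 0.2, 0.5]
opening: 0.0426
time: 33.9
ee_pos: [0.5454, 0.0086, 0.0213]
wrist_force: [0.7, 0.8, -0.1]
opening: 0.0427
time: 34.2
ee_pos: [0.5456, 0.0107, 0.0213]
wrist_force: [0.4, 0.4, -0.3]
opening: 0.0426
```

```bash
for i in 1 2 ; do python3 -m jog '[[0.5,0,0.04,0,0,0,0],[0.5,0.01,0.06,0,0,0,0],[0.5,0.01,0.06,0,0,0,0]]' | grep -v rot; done;  python3 - <<'E'
from h import *
planes('side',n=3)
E
```

```text
time: 34.5
ee_pos: [0.5458, 0.012, 0.0213]
wrist_force: [-1.0, -1.4, -0.1]
opening: 0.0431
time: 34.8
ee_pos: [0.5461, 0.0136, 0.0212]
wrist_force: [-0.8, -1.4, -0.3]
opening: 0.0428
side 0.8 614 [-0.003  0.013  1.   ] mean [ 0.0128 -0.0337  0.1237] lo [-0.036 -0.071  0.121] hi [0.065 0.001 0.126] tilt_yz 0.8
side 0.8 545 [ 1.     0.015 -0.004] mean [-0.0379 -0.0395  0.0699] lo [-0.04  -0.075  0.01 ] hi [-0.036 -0.002  0.119] tilt_yz 103.9
side 0.8 500 [-0.014  1.    -0.002] mean [0.0147 0.0013 0.0873] lo [-0.033 -0.001  0.055] hi [0.066 0.003 0.119] tilt_yz 90.1
```

```bash
for i in 1 2 ; do python3 -m jog '[[0.5,0,0.02,0,0,0,0],[0.5,0,0.03,0,0,0,0]]' | grep -v rot; done
```

```text
time: 35.1
ee_pos: [0.5461, 0.0143, 0.0213]
wrist_force: [-1.1, -1.1, 0.3]
opening: 0.0426
time: 35.3
ee_pos: [0.546, 0.0149, 0.0212]
wrist_force: [-2.6, -5.0, 1.4]
opening: 0.0428
```

```bash
python3 -m jog '[[0.5,0,0.02,0,0,0,0],[0.5,0,0.03,0,0,0,0]]' | grep -v rot;  python3 - <<'E'
from h import *
planes('side',n=3)
E
```

```text
time: 35.5
ee_pos: [0.546, 0.0152, 0.0212]
wrist_force: [-4.6, -8.5, 2.3]
opening: 0.0428
side 0.89 618 [0.004 0.013 1.   ] mean [ 0.0146 -0.0344  0.1235] lo [-0.035 -0.072  0.121] hi [0.065 0.001 0.125] tilt_yz 0.8
side 0.89 559 [ 1.     0.003 -0.005] mean [-0.0377 -0.0383  0.0706] lo [-0.04  -0.072  0.011] hi [-0.036  0.     0.119] tilt_yz 154.3
side 0.89 484 [-0.001  1.    -0.   ] mean [0.0155 0.002  0.0875] lo [-0.032 -0.     0.055] hi [0.066 0.004 0.119] tilt_yz 90.0
```

```bash
python3 -m jog '[[0.5,0,-0.2,0,0,0,0],[0.5,0,-1,0,0,0,0],[0.5,-0.3,-2.5,1,0,0,0],[0.5,-0.5,-4,3,0,0,0],[0.5,-1,-5,5,0,0,0]]'; python3 -m jog '[[0.5,0,-1,1,0,0,0],[0.5,0,-2,2,0,0,0],[0.5,0,-3,2,0,0,0],[0.5,0,-3,2,0,0,0]]'
python3 - <<'E'
from h import *
for c in('side','top'):
  for l in('tin','twin'):
    im,d,P=snap(c)
    r=reg(c,l,P,d)
    if r:
        Q=r[0][2];Q=Q[Q[:,2]>.118]; print(c,l,r[0][0],cv2.minAreaRect(Q[:,:2].astype(np.float32)))
  print(c); planes(c,n=1); planes(c,'twin',1)
  for l in('spice_jar','oil_bottle'):
    r=reg(c,l,P,d)
    if r: print(l,np.median(r[0][2],0).round(4))
  (globals().__setitem__('a' if c=='side' else 'b',im))
cv2.imwrite('pics/f.png',np.hstack([cv2.resize(b[140:300,180:340],(400,400)),cv2.resize(a[130:290,180:340],(400,400))])[:,:,::-1])
E
```

```text
time: 36.1
ee_pos: [0.5246, -0.1012, 0.1299]
tcp_rot: [-135.2, -0.1, 173.9]
wrist_force: [1.0, -0.7, -0.6]
opening: 0.0427
time: 36.5
ee_pos: [0.5254, -0.1777, 0.1793]
tcp_rot: [-135.1, 0.0, 173.8]
wrist_force: [-0.1, -0.0, -0.4]
opening: 0.0426
side tin 0.59 ((0.5460835099220276, 0.11135116219520569), (0.12809641659259796, 0.2281390279531479), 24.329090118408203)
side twin 0.64 ((0.5771387815475464, 0.19187819957733154), (0.03806816041469574, 0.3640859127044678), 85.41450500488281)
side
side 0.75 596 [ 0.005 -0.002  1.   ] mean [ 0.0115 -0.0346  0.1236] lo [-0.036 -0.073  0.122] hi [0.063 0.    0.125] tilt_yz -0.1
side 0.71 515 [ 0.002 -0.001  1.   ] mean [ 0.124  -0.0362  0.1235] lo [ 0.075 -0.074  0.122] hi [ 0.175 -0.001  0.125] tilt_yz -0.0
spice_jar [ 0.6329 -0.059   0.0687]
oil_bottle [ 0.6832 -0.1131  0.1052]
top tin 0.91 ((0.5749086141586304, 0.055821336805820465), (0.07957158982753754, 0.11115793883800507), 84.07068634033203)
top
top 0.71 751 [-0.005 -0.004  1.   ] mean [ 0.0173 -0.0393  0.1264] lo [-0.032 -0.075  0.124] hi [ 0.068 -0.002  0.129] tilt_yz -0.2
top 0.91 660 [ 0.014 -0.003  1.   ] mean [ 0.1265 -0.0413  0.1265] lo [ 0.079 -0.076  0.124] hi [ 0.177 -0.006  0.129] tilt_yz -0.2
spice_jar [ 0.6365 -0.0612  0.0685]
oil_bottle [ 0.685  -0.1236  0.1256]
```

View pics/f.png

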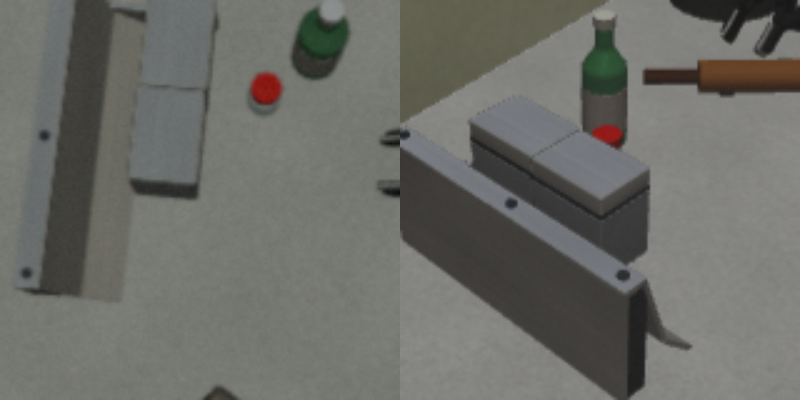

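Both pictures show the two canisters upright, touching and in one straight row at the toe, and the jar and bottle have not moved. Handing in.

```bash
python3 -c "
from workcell import bot
print(bot.job_done())"
```

```text
the job is handed in; nothing more can be done
None
```

The fallen canister now stands upright against the foot of the upstand, touching the neighbour in one straight row. I handed the job in at about 37 s of the 72 s allowed, and no verdict was reported.

**What I did:**
- **Raising:** I pushed it lid first up the metal to about a 40° lean.
- **Letting down:** I lowered it on the fingers under its base. The last lean I measured with the fingers underneath was 13°; it then settled to upright.
- **Sliding:** I moved it along to the neighbour, then squared it home against the toe with two fingers.

**Problems on the way:**
- **Lean:** My first try at letting it down slid it back to a steeper lean, so I flattened the tool and pushed on.
- **Reach:** The arm also could not reach the first pose I chose for the sideways push, so I used a diagonal one.

**Last checks:**
- **Tin:** It was within about 0.3° of upright and square to the toe. The last look before I backed the fingers off showed it about 0.2° off square, and its broad side was level with the neighbour's to about 2 mm.
- **Neighbour:** The centres measured about 109–112 mm apart, depending on the camera. The neighbour, jar and bottle were unchanged to within about 2–3 mm of measuring error. I did not re-measure the bowl, jug or rolling pin, but the arm never worked near them.
- **Force:** The largest wrist force I read while pushing was about 15 N. Readings came only at the end of each short move.
- **Disagreements:** The two cameras differ by 2–6 mm in absolute position. In the final check the side-camera network gave two bad outlines, which I dropped in favour of the face fits and the top view.

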